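# Empty the drop-bottom blank bin into the tray

## Task

Slide the green tray by its handle under the raised drop-bottom bin, centred beneath it, then draw the red-knobbed bolt out so that the hinged floor swings open and both wooden blanks fall into the tray. Then pull the loaded tray back out to the left until it is wholly clear of the bin, and leave it flat on the bench with both blanks in it, spilling none and disturbing nothing else.

Things in the scene. Friction and masses are not known exactly. Their poses are not given: they have to be found in the camera images.
- bin: plywood drop-bottom bin, fixed, open underneath but for two steel posts behind it. Origin on the bench under its centre; x points to the posts, y left, z up. Box outside 136 (x) x 192 (y) mm, z = 182 to 260, walls 8; shut floor's top z = 190. Posts begin at x = +131, feet at +121 mm, y within 93. Bolt guides on the front wall end at x = -94. Both blanks start in it
- drop_floor (a joint): hinged floor of the bin, hinge along y at its rear edge (bin x = +60, z = 186 mm): 0 shut, 1.57 hanging straight down, its edge then 69 mm over the bench. Swings by gravity, freely, once the bolt no longer holds its front edge
- bolt (a joint): flat steel bolt under the middle of the floor's front edge, sliding level along the bin's -x: 0 fully in, 0.040 fully out (stop), starts 0 to 0.005. The floor drops at about 0.018; the bolt stays where it is left; drawing it takes about 2 to 5 N
- bolt_knob (a point): centre of the bolt's upright red round knob, 22 mm diameter, 48 mm tall (top 24 mm above this point), on a thinner steel stem; stands 50 mm in front of the bin's front wall, moves with the bolt; its top is at about the height of the bin's rim
- tray_mid (a point): centre, half-way up, of the loose green sheet-metal tray: 200 (x) x 240 (y) x 50 mm high, walls and floor 5 mm, open on top, 0.35 kg. Axes as the tray's own: its handle points along the tray's +y. At the start it stands to the left of the bin
- tray_handle (a point): grip point of the tray's wooden handle, 162 mm from the tray's centre along its +y, 34 mm above the bench: a straight bar along y, 16 mm wide (x), 30 mm high (z = 19 to 49 mm), free from y = 125 to 198 mm with a 34 mm wide end stop beyond. Grip across its width, from above
- dark_mid (a point): centre of the reddish-brown square turning blank, 40 x 160 x 39 mm, about 0.18 kg, long axis y
- pale_mid (a point): centre of the pale square turning blank, 52 x 120 x 51 mm, about 0.23 kg, long axis y
- mat_roll: bystander: teal roll 160 mm long, 62 mm across, lying; origin under its centre
- glue_bottle: bystander: cream bottle with orange cap, 178 mm tall; origin under its centre
- turned_box: bystander: turned wooden lidded box, 62 mm across, 74 mm tall; origin under its centre
- masking_roll: bystander: blue tape roll lying flat, 74 mm across, 24 mm high; origin under its centre
- tray: the green tray itself; origin under its centre, on the bench, axes as tray_mid
- dark_blank: the reddish-brown blank itself; origin at the centre of its underside, long axis y
- pale_blank: the pale blank itself; origin at the centre of its underside, long axis y
Things that resemble listed ones, but are neither listed nor needed, are in the scene too. Of the things that look like the pale_blank, the larger one is meant.

How it is judged:
By the outcome, as a careful person would: the job done as asked, in the order asked, and still so for the second after the job is handed in, with the robot touching nothing.
It also fails if it takes over 72 s, if anything falls off the work surface, if the arm or the gripper's body presses on something with over 40 N, if the wrist force passes 120 N, or if a joint passes its speed limit or range.

## Robot

A 7-joint arm with a two-finger parallel gripper is mounted at the origin on a cart in front of the work surface, level with it; the furniture and walls round the work are solid. World frame = base frame: x ahead of the robot, y to its left, z up, the work surface at z = 0. Lengths are in m, angles in rad, forces in N, time in s.
With the tool pointing down it reaches from about 0.35 to 0.9 m from the base axis. Payload 8.1 kg.
Tool frame: the origin (TCP) lies midway between the tips of the shut fingers; the grasp point (between the pads) lies arm.grasp_offset behind it (arm.grasp_offset is the distance from the TCP to the grasp point, in m); z points along the fingers, y is the line along which they close (so a half turn about z gives the same grasp; the last joint's range is limited). The gripper opens to 92 mm and grips with 3 to 60 N. Pads are 19 mm wide; open, the fingers measure 130 mm over their backs; the gripper's body (75 mm by 190 mm) begins 47 mm behind the grasp point.
Start: joints at [-1.431, 0.434, 0.025, 1.573, -0.012, 1.134, -0.075], TCP at [0.15, 0.607, 0.227] pointing down, gripper open.
Joint ranges: [-2.62, 2.62], [-0.44, 2.09], [-1.27, 1.32], [0.08, 2.57], [-1.32, 4.46], [0.12, 2], [-2.74, 2.74]. Speed limits (rad/s): [2.22, 2.22, 3.01, 3.01, 3.14, 3.14, 3.14].

## Interface

Orientations are given as a rotation vector (axis times angle).
In Python, from cell import observe, imaging, arm gives the robot as it stands.
- The arm moves only by the tool apply_moves, never from a script. Its argument "commands" is a list of rows, each a list of 5 numbers: the opening in per cent of the stroke, from 0 (shut) to 100 (fully open), then the shift along the world's x, y, z in units of 0.06 m (1.0 is 0.06 m), then the turn about the world's z in units of 0.5 rad (1.0 is 0.5 rad). A call has 1 to 12 rows; each row shifts and turns the commanded pose from where the row before left it; what a row does not reach is not made up. A row lasts 1/8 s, in which the tool goes at most 62.5 mm and 10.7 degrees, less where a joint would pass 70% of its speed; a pose out of reach is approached as far as the arm can. A call with a number of a shift or a turn outside -1 to 1 is refused whole. A call with a gripper value outside its range is refused whole. The fingers move at their own pace and stop on an object; "newtons" is the grip in N (left out, the last holds). Time passes only in rows, so rows that do not move let the fingers close. It gives the time, the measured TCP pose, the force, the opening and the grip force at its end, in the units of the state.
- observe(): the state, without advancing time (a new reading comes with each control period).
- imaging.get_image(name): name is "scene" or "side" or "wrist"; returns (picture, depth): 384x512x3 uint8, red, green, blue; 384x512 float32, m along the optical axis (not along the pixel's ray), 0 where there is no reading.
- imaging.camera_params(name): a dict with "camera_matrix" (3x3 intrinsics, pixels), "dist" ([k1, k2, p1, p2, k3] as OpenCV has them; the pictures are not rectified), "origin" and "rotation" of the camera in the world; the wrist camera has in their place "tool_from_camera" (4x4, takes a point from camera to tool coordinates, whose origin is the TCP and whose axes are the flange's). Camera axes: x right, y up, looking along -z (the intrinsics and any distortion apply to the point x, -y, -z); pixel columns grow to the right and rows downward; lengths in m; the calibration is good to about 2 mm. A picture is of the moment at which its call begins: read the wrist's pose just before it. camera_params takes no time and is no camera call.
- arm.sign_off(): hands the job in; it is judged then, once.
The state is a dict: "clock": time; "joints": joint angles; "dq": joint speeds; "joint_efforts": joint torques, N m; "position": TCP position; "ee_rot": TCP orientation; "force": force on the tool from outside, world axes, zero at the start; "ft_torque": the same for the moment, N m; "width": opening from 0.0 (shut) to 1.0 (fully open); "gripper_force": force on a finger pad.
Only numpy, scipy, OpenCV 4.12 (cv2) and the standard library are available. Lean on these libraries where they do the work, as an engineer would, in place of code of your own. Each camera call takes 0.05 s, during which the arm holds its last target. There are 200 camera calls.

## Working session

There is one attempt and no reset: what is moved stays moved. The work goes in short steps, Python scripts to look and compute and a tool call to move; the robot and the scene stay as the last step left them, time stands still between calls to the robot, and variables do not carry over. Pictures are saved under pics/ and viewed, at most 10 in all, crops included, and the job is handed in when it is done.

Besides the shell and the picture viewer there is one more tool, called as name(argument=value, ...), one argument or row to a line, values as JSON. apply_moves: Moves the arm, as the interface text tells. Its arguments: {"type":"object","properties":{"commands":{"type":"array"},"newtons":{"type":"number"}},"required":["commands"]}

```bash
mkdir -p pics
cat > h.py <<'E'
import numpy as np, cv2, pickle
from cell import observe, imaging, arm
def cam(n):
    p=imaging.camera_params(n); K=np.array(p["camera_matrix"],float); d=np.array(p["dist"],float)
    if n=="wrist":
        s=observe(); T=np.eye(4); T[:3,:3]=cv2.Rodrigues(np.array(s["ee_rot"],float))[0]; T[:3,3]=s["position"]
        M=T@np.array(p["tool_from_camera"]); R,o=M[:3,:3],M[:3,3]
    else: R,o=np.array(p["rotation"],float),np.array(p["origin"],float)
    if R.shape!=(3,3): R=cv2.Rodrigues(R)[0]
    return K,d,R,o
def grab(n,save=None):
    c=cam(n); im,dep=imaging.get_image(n)
    if save: cv2.imwrite("pics/"+save,im[...,::-1])
    return im,dep,c
def rays(c,uv):
    K,d,R,o=c; q=cv2.undistortPoints(np.array(uv,float).reshape(-1,1,2),K,d)[:,0]
    return np.c_[q[:,0],-q[:,1],-np.ones(len(q))]@R.T
def onz(c,uv,z):
    r=rays(c,uv); return c[3]+r*((z-c[3][2])/r[:,2])[:,None]
def pts(c,dep):
    h,w=dep.shape; u,v=np.meshgrid(np.arange(w),np.arange(h))
    P=c[3]+rays(c,np.c_[u.ravel(),v.ravel()])*dep.ravel()[:,None]
    P[dep.ravel()==0]=np.nan
    return P.reshape(h,w,3)
E
python3 - <<'E'
from h import *
for n in("scene","side"):
    im,dep,c=grab(n,n+"0.png"); P=pts(c,dep); np.savez("pics/"+n+"0.npz",im=im,P=P,dep=dep); print(n,c[3])
s=observe();print(s,arm.grasp_offset)
E
```

```text
scene [-0.35026643 -1.12037764  1.10799327]
side [-0.05101444 -0.90916791  1.17297342]
{'clock': 0.1, 'joints': array([-1.43057765,  0.43512385,  0.02498535,  1.57397671, -0.01158805,
        1.13398352, -0.07510879]), 'dq': array([-0.00024559,  0.00011624, -0.00113134, -0.00136263, -0.00171828,
       -0.00068014,  0.00020289]), 'joint_efforts': array([ 3.32886302e-03, -6.69122601e+01,  9.87916589e-01, -3.15145361e+01,
       -6.05458044e-02,  3.74749163e-02,  7.26158487e-05]), 'position': array([0.15023012, 0.6062269 , 0.22605325]), 'ee_rot': array([-3.80609439e-01, -3.11842604e+00,  2.11496140e-03]), 'force': array([-0.13257827, -0.01923001,  0.16600202]), 'ft_torque': array([ 0.00803385,  0.01256974, -0.00019855]), 'gripper_force': 0.0, 'width': 0.9969530706660977} 0.0188
```

View pics/scene0.png

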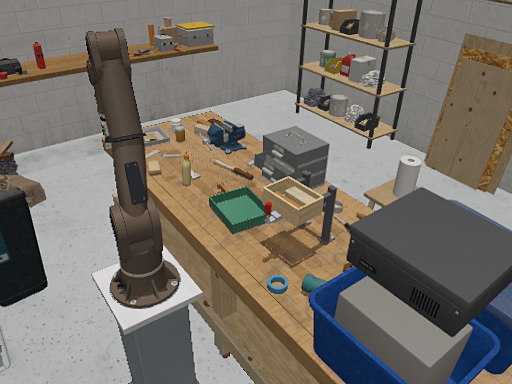

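View pics/side0.png

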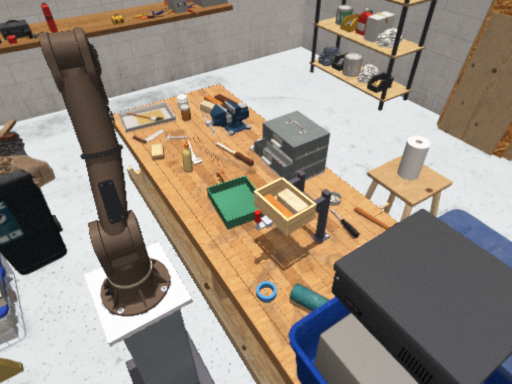

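Scene: the green tray (237,210), red knob (268,209) and bin (293,200) are near each other, with the blue tape ring at (277,284) and the teal roll at (313,283). Side shows the same from higher up. I'll enlarge the middle and measure the coloured things.

Run:
```python
from h import *
d=np.load("pics/side0.npz"); im=d["im"]
cv2.imwrite("pics/c1.png",cv2.resize(im[130:280,150:350,::-1],None,fx=4,fy=4,interpolation=cv2.INTER_CUBIC))
for n in("scene","side"):
    d=np.load(f"pics/{n}0.npz"); im,P=d["im"],d["P"]; hsv=cv2.cvtColor(im,cv2.COLOR_RGB2HSV)
    def m(lo,hi,name,zr=(0.003,0.4)):
        k=cv2.inRange(hsv,lo,hi)>0; k&=(P[...,2]>zr[0])&(P[...,2]<zr[1])&(P[...,0]>0.2)&(P[...,0]<1.1)&(abs(P[...,1])<.7)
        Q=P[k]
        if len(Q): print(n,name,len(Q),"med",np.median(Q,0).round(3),"lo",np.percentile(Q,2,axis=0).round(3),"hi",np.percentile(Q,98,axis=0).round(3))
        return k
    k=m((65,100,30),(85,255,200),"green")
    Q=P[k&(P[...,2]>0.04)&(P[...,2]<.06)]
    if len(Q): 
        r=cv2.minAreaRect((Q[:,:2]*1000).astype(np.float32)); print(" tray rim rect",r,cv2.boxPoints(r).round())
    m((0,170,90),(6,255,255),"red",(0.1,.4))
    m((86,80,30),(96,255,200),"teal"); m((97,120,60),(112,255,255),"blue",(0.0,.05)); m((8,60,90),(30,255,255),"woodhi",(0.2,.3))
    # bin rim
    k=(abs(P[...,2]-.26)<.006)&(P[...,0]>.3)&(P[...,0]<.9)&(abs(P[...,1])<.45)&(hsv[...,1]>40)
    Q=P[k]; r=cv2.minAreaRect((Q[:,:2]*1000).astype(np.float32)); print(" rim",len(Q),r)
```

```text
scene green 1240 med [0.522 0.175 0.02 ] lo [0.422 0.039 0.003] hi [0.635 0.287 0.05 ]
 tray rim rect ((498.8603820800781, -62.373809814453125), (701.757080078125, 202.21388244628906), 82.53462219238281) [[ 353. -397.]
 [ 554. -423.]
 [ 645.  272.]
 [ 444.  299.]]
scene red 62 med [ 0.437 -0.15   0.242] lo [ 0.429 -0.157  0.214] hi [ 0.483 -0.101  0.261]
scene teal 236 med [ 0.453 -0.385  0.055] lo [ 0.433 -0.412  0.02 ] hi [ 0.488 -0.36   0.064]
scene blue 484 med [ 0.297 -0.581  0.023] lo [ 0.29  -0.698  0.003] hi [0.852 0.69  0.048]
scene woodhi 1589 med [ 0.554 -0.152  0.236] lo [ 0.489 -0.236  0.202] hi [ 0.635 -0.044  0.259]
 rim 272 ((574.6861572265625, -136.20822143554688), (287.5848693847656, 199.50405883789062), 1.040953278541565)
side green 1015 med [0.515 0.188 0.012] lo [0.424 0.042 0.003] hi [0.636 0.286 0.049]
 tray rim rect ((529.3587036132812, 162.04612731933594), (243.8712158203125, 198.42816162109375), 82.65453338623047) [[415.  54.]
 [612.  28.]
 [643. 270.]
 [447. 296.]]
side red 62 med [ 0.439 -0.15   0.246] lo [ 0.432 -0.156  0.217] hi [ 0.453 -0.138  0.261]
side teal 497 med [ 0.469 -0.409  0.057] lo [ 0.437 -0.458  0.031] hi [ 0.511 -0.36   0.064]
side blue 301 med [ 0.377 -0.314  0.021] lo [ 0.294 -0.609  0.003] hi [0.872 0.697 0.047]
side woodhi 1753 med [ 0.553 -0.149  0.233] lo [ 0.493 -0.236  0.203] hi [ 0.639 -0.044  0.26 ]
 rim 335 ((576.7838134765625, -137.39271545410156), (287.62200927734375, 193.02218627929688), 3.1118876934051514)
```

View pics/c1.png

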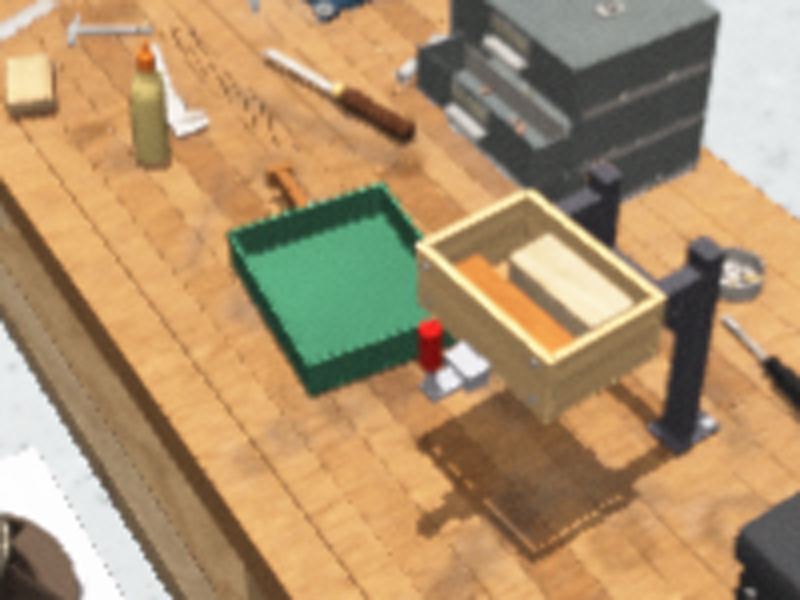

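The crop shows: tray's orange handle at about (285,185), the red knob (430,345), and the bin at (540,300) with the reddish and pale blanks inside. Two pale blocks exist: one in the bin at side (289,202) and a small one by the glue bottle at (157,151). The larger one, in the bin, is the one meant. Next I fix the bin, knob and bottle.

Run:
```python
from h import *
for n in("scene","side"):
    d=np.load(f"pics/{n}0.npz"); im,P=d["im"],d["P"]; hsv=cv2.cvtColor(im,cv2.COLOR_RGB2HSV)
    inb=(P[...,0]>.46)&(P[...,0]<.67)&(P[...,1]>-.27)&(P[...,1]<-.02)
    k=inb&(abs(P[...,2]-.258)<.007)&(hsv[...,2]>110); k=k.astype(np.uint8)
    _,l,st,_=cv2.connectedComponentsWithStats(k); j=1+np.argmax(st[1:,4]); Q=P[l==j]
    r=cv2.minAreaRect((Q[:,:2]*1000).astype(np.float32)); print(n,len(Q),r,cv2.boxPoints(r).round().tolist(), np.median(Q[:,2]))
    # knob
    k=(cv2.inRange(hsv,(0,170,60),(6,255,255))>0)&(P[...,2]>.2)&(P[...,2]<.28)&(P[...,0]>.4)&(P[...,0]<.47)&(P[...,1]<-.1)&(P[...,1]>-.2)
    Q=P[k]; o=cam(n)[3]; v=Q.mean(0)-o; v[2]=0; v/=np.linalg.norm(v); print(" knob",(np.median(Q,0)+v*.008).round(4),Q[:,2].min(),Q[:,2].max())
    # glue: near things z .08-.2
    k=(P[...,0]>.2)&(P[...,0]<.8)&(P[...,1]>.15)&(P[...,1]<.8)&(P[...,2]>.07)&(P[...,2]<.19)
    Q=P[k]
    if len(Q): print(" tall left",len(Q),np.median(Q,0).round(3),np.percentile(Q,[3,97],axis=0).round(3))
    # handle
    k=(cv2.inRange(hsv,(5,120,80),(20,255,255))>0)&(P[...,2]>.042)&(P[...,2]<.056)&(P[...,1]>.28)&(P[...,1]<.42)&(P[...,0]>.48)&(P[...,0]<.65)
    Q=P[k]
    if len(Q): print(" handle top",len(Q),np.median(Q,0).round(3),np.percentile(Q,[2,98],axis=0).round(3))
```

```text
scene 306 ((564.74609375, -137.4415283203125), (143.26795959472656, 197.59674072265625), 4.370644569396973) [[486.0, -44.0], [501.0, -241.0], [644.0, -230.0], [629.0, -33.0]] 0.2561373629437681
 knob [ 0.4414 -0.1442  0.2418] 0.2139878951858919 0.2612076221415427
 tall left 863 [0.752 0.509 0.117] [[0.443 0.172 0.075]
 [0.793 0.765 0.171]]
 handle top 33 [0.548 0.334 0.046] [[0.537 0.292 0.043]
 [0.562 0.368 0.051]]
side 378 ((565.9632568359375, -138.15684509277344), (141.13755798339844, 193.1073760986328), 2.9144246578216553) [[491.0, -45.0], [500.0, -238.0], [641.0, -231.0], [632.0, -38.0]] 0.25692736308855574
 knob [ 0.4435 -0.1439  0.2463] 0.21660882732763376 0.2625716705852491
 tall left 815 [0.753 0.508 0.118] [[0.449 0.166 0.073]
 [0.795 0.766 0.174]]
 handle top 39 [0.548 0.336 0.047] [[0.538 0.29  0.042]
 [0.565 0.365 0.051]]
```

apply_moves(
  commands=[
    [100,0.8,-0.4,0,-0.36],
    [100,0.8,-0.4,0,-0.36],
    [100,0.8,-0.4,0,-0.36],
    [100,0.8,-0.4,0,-0.36],
    [100,0.8,-0.4,0,-0.36],
    [100,0.8,-0.5,0,-0.36],
    [100,0.8,-0.5,0,-0.36],
    [100,0.6,-0.5,0,-0.36],
  ],
)

```text
clock: 1.1
position: [0.5241, 0.395, 0.2263]
ee_rot: [2.349, 2.085, -0.001]
force: [0.6, 0.5, -0.7]
width: 0.999
gripper_force: 0.0
```

Run:
```python
from h import *
im,dep,c=grab("wrist","w1.png"); P=pts(c,dep); hsv=cv2.cvtColor(im,cv2.COLOR_RGB2HSV)
k=(P[...,2]>.040)&(P[...,2]<.056)&(P[...,1]>.27)&(P[...,1]<.40)&(P[...,0]>.5)&(P[...,0]<.62)&(cv2.inRange(hsv,(3,80,40),(22,255,255))>0)
Q=P[k]; print(len(Q))
for y in np.arange(.28,.39,.01):
    q=Q[abs(Q[:,1]-y)<.004]
    if len(q)>4: print(round(y,2),np.percentile(q[:,0],[2,50,98]).round(4),np.median(q[:,2]).round(4))
```

```text
872
0.29 [0.5408 0.5474 0.5549] 0.0495
0.3 [0.5401 0.5472 0.5556] 0.0492
0.31 [0.5414 0.548  0.5564] 0.0492
0.32 [0.5424 0.5501 0.5574] 0.0492
0.33 [0.5444 0.5523 0.5597] 0.0493
0.34 [0.5454 0.5525 0.5605] 0.0493
0.35 [0.5464 0.5533 0.5613] 0.0491
0.36 [0.5474 0.5554 0.5702] 0.0487
0.37 [0.5399 0.5566 0.5718] 0.0491
```

View pics/w1.png

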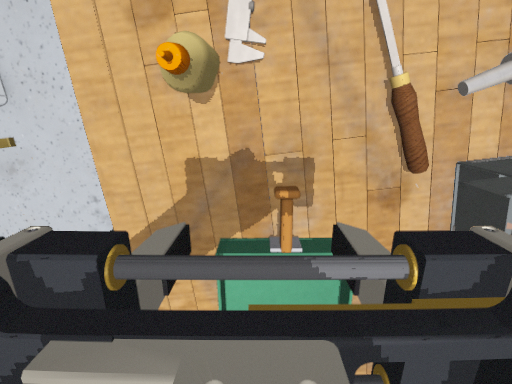

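The wrist view shows the handle at (287,215) below the gripper, the end stop at (287,192), and the bottle at (185,62), out of the way. Going down to grip.

apply_moves(
  commands=[
    [100,0.25,-0.5,0,0],
    [100,0.22,-0.5,0,-0.02],
    [100,0,0,-0.8,0],
    [100,0,0,-0.8,0],
    [100,0,0,-0.8,0],
    [100,0,0,-0.6,0],
    [100,0,0,-0.45,0],
    [100,0,0,0,0],
    [0,0,0,0,0],
    [0,0,0,0,0],
    [0,0,0,0,0],
    [0,0,0,0,0],
  ],
  newtons=30,
)

```text
clock: 2.65
position: [0.5507, 0.3369, 0.0203]
ee_rot: [-2.353, -2.082, -0.001]
force: [0.6, -0.4, -0.0]
width: 0.614
gripper_force: 0.0
```

apply_moves(
  commands=[
    [0,0,0,0,0],
    [0,0,0,0,0],
    [0,0,0,0,0],
    [0,0,0,0,0],
  ],
)

```text
clock: 3.15
position: [0.5506, 0.3367, 0.0197]
ee_rot: [2.353, 2.082, 0.0]
force: [0.8, 0.5, -0.4]
width: 0.179
gripper_force: 0.4
```

Run:
```python
from h import *
P=np.concatenate([np.load(f"pics/{n}0.npz")["P"].reshape(-1,3) for n in("scene","side")])
for y in np.arange(-.3,.4,.04):
    q=P[(abs(P[:,1]-y)<.02)&(P[:,2]>.012)&(P[:,2]<.17)&(P[:,0]>.655)&(P[:,0]<1)]
    print(round(y,2),len(q),np.percentile(q[:,0],[1,5,50]).round(3) if len(q) else "")
```

```text
-0.3 55 [0.835 0.841 0.958]
-0.26 104 [0.829 0.83  0.851]
-0.22 441 [0.698 0.7   0.712]
-0.18 337 [0.697 0.698 0.703]
-0.14 22 [0.71  0.71  0.855]
-0.1 54 [0.707 0.708 0.897]
-0.06 72 [0.71  0.713 0.928]
-0.02 16 [0.928 0.929 0.939]
0.02 0 
0.06 0 
0.1 119 [0.806 0.819 0.926]
0.14 1379 [0.753 0.757 0.902]
0.18 222 [0.751 0.753 0.759]
0.22 282 [0.738 0.742 0.759]
0.26 276 [0.737 0.741 0.798]
0.3 233 [0.749 0.752 0.813]
0.34 261 [0.751 0.752 0.809]
0.38 282 [0.725 0.733 0.809]
```

apply_moves(
  commands=[
    [0,0,0,0,0],
    [0,0,0,0,0],
    [0,0,-0.1,0,0.02],
    [0,0,-0.2,0,0.04],
    [0,0,-0.25,0,0.05],
    [0,0,-0.25,0,0.05],
    [0,0,-0.25,0,0.05],
    [0,0,-0.25,0,0.05],
    [0,0.02,-0.25,0,0.05],
    [0,0.02,-0.25,0,0.05],
    [0,0.02,-0.2,0,0.025],
    [0,0,0,0,0],
  ],
  newtons=40,
)

```text
clock: 4.65
position: [0.5542, 0.2144, 0.0197]
ee_rot: [2.144, 2.295, -0.002]
force: [-0.1, -1.2, -2.8]
width: 0.172
gripper_force: 39.9
```

```bash
cat > t.py <<'E'
from h import *
import sys
for n in("scene","side"):
    im,dep,c=grab(n,n+sys.argv[1]+".png"); P=pts(c,dep); hsv=cv2.cvtColor(im,cv2.COLOR_RGB2HSV)
    k=(cv2.inRange(hsv,(65,100,30),(85,255,200))>0)&(P[...,0]>.35)&(P[...,0]<.8)&(abs(P[...,1])<.45)
    Q=P[k&(P[...,2]>.04)&(P[...,2]<.056)]
    r=cv2.minAreaRect((Q[:,:2]*1000).astype(np.float32)); print(n,len(Q),np.round(r[0]),np.round(r[1]),round(r[2],1),cv2.boxPoints(r).round().tolist())
E
python3 t.py 2
```

```text
scene 218 [ 551. -124.] [580. 193.] 89.7 [[453.0, -414.0], [646.0, -415.0], [649.0, 165.0], [456.0, 166.0]]
side 161 [542.  38.] [157. 241.] 3.8 [[456.0, 153.0], [472.0, -88.0], [628.0, -78.0], [612.0, 163.0]]
```

apply_moves(
  commands=[
    [0,0,-0.2,0,0],
    [0,0,-0.35,0,0],
    [0,0,-0.4,0,0],
    [0,0,-0.4,0,0],
    [0,0,-0.4,0,0],
    [0,0,-0.4,0,0],
    [0,0,-0.35,0,0],
    [0,0,-0.28,0,0],
    [0,0,-0.16,0,-0.01],
    [0,0,0,0,0],
    [0,0,0,0,0],
  ],
)

```text
clock: 6.12
position: [0.554, 0.0405, 0.0197]
ee_rot: [-2.147, -2.293, 0.0]
force: [-0.7, -1.5, -2.1]
width: 0.169
gripper_force: 39.9
```

```bash
python3 t.py 3
python3 - <<'E'
from h import *
im=cv2.imread("pics/scene3.png"); cv2.imwrite("pics/c3.png",cv2.resize(im[130:280,180:380],None,fx=4,fy=4,interpolation=cv2.INTER_CUBIC))
E
```

```text
scene 288 [ 567. -211.] [218. 397.] 0.9 [[455.0, -15.0], [461.0, -411.0], [679.0, -408.0], [673.0, -11.0]]
side 245 [ 563. -135.] [202. 241.] 3.9 [[455.0, -22.0], [471.0, -262.0], [672.0, -249.0], [656.0, -8.0]]
```

View pics/c3.png

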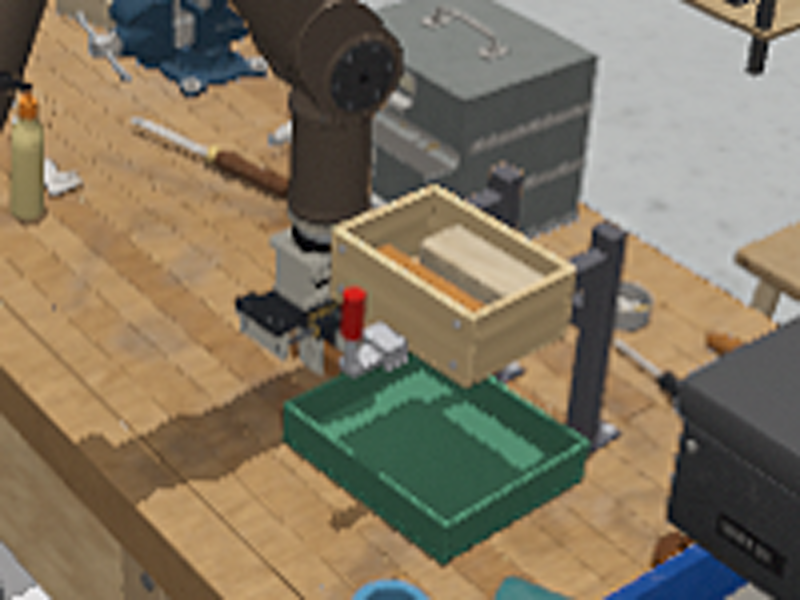

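The crop shows the tray under the bin, square to it and clear of the post feet, with the knob at (352,315). Tray centre is within 3 mm of the bin's. Releasing and rising.

apply_moves(
  commands=[
    [100,0,0,0,0],
    [100,0,0,0,0],
    [100,0,0,0,0],
    [100,0,0,0,0],
    [100,0,0,0,0],
    [100,0,0,0.5,0],
    [100,0,0,0.8,0],
    [100,0,0,0.9,0],
    [100,0,0,0.9,0],
    [100,0,0,0.9,0],
    [100,0,0,0.8,0],
    [100,0,0,0.5,0],
  ],
)

```text
clock: 7.72
position: [0.5545, 0.0401, 0.3404]
ee_rot: [2.147, 2.292, 0.004]
force: [0.8, -0.6, -1.0]
width: 0.998
gripper_force: 0.0
```

apply_moves(
  commands=[
    [100,-0.2,-0.3,0,-0.35],
    [100,-0.2,-0.3,0,-0.35],
    [100,-0.2,-0.3,0,-0.35],
    [100,-0.2,-0.3,0,-0.35],
    [100,-0.2,-0.3,0,-0.35],
    [100,-0.2,-0.35,0,-0.35],
    [100,-0.2,-0.4,0,-0.35],
    [100,-0.2,-0.4,0,-0.35],
    [100,-0.25,-0.4,0,-0.35],
    [100,0,0,0,0],
    [100,0,0,0,0],
  ],
)

```text
clock: 9.1
position: [0.4433, -0.1421, 0.3378]
ee_rot: [-3.14, -0.1, -0.0]
force: [0.7, 0.2, 0.5]
width: 1.002
gripper_force: 0.0
```

```bash
python3 - <<'E'
from h import *
im,dep,c=grab("wrist","w4.png"); P=pts(c,dep); hsv=cv2.cvtColor(im,cv2.COLOR_RGB2HSV)
k=(cv2.inRange(hsv,(0,150,40),(8,255,255))|cv2.inRange(hsv,(174,150,40),(180,255,255)))>0
k&=(P[...,2]>.15)&(P[...,2]<.29)
v,u=np.nonzero(k); Q=P[k]; print(len(Q),u.mean(),v.mean(),np.median(Q,0),Q[:,2].max())
t=Q[Q[:,2]>Q[:,2].max()-.008]; print("top",t.mean(0),t.min(0),t.max(0)); print(observe()["joints"])
E
python3 t.py 4
```

```text
570 261.11929824561406 194.77017543859648 [ 0.44930177 -0.14116553  0.25974024] 0.2625502814142304
top [ 0.44596608 -0.14112164  0.26009018] [ 0.43474379 -0.15156755  0.25455935] [ 0.45542351 -0.13084804  0.26255028]
[-0.43705684  0.07346548  0.6958877   1.80118703 -0.04934091  1.28434115
 -1.23543284]
scene 281 [ 564. -213.] [214. 396.] 1.1 [[454.0, -17.0], [461.0, -413.0], [675.0, -409.0], [668.0, -13.0]]
side 234 [ 564. -136.] [201. 240.] 4.4 [[454.0, -24.0], [473.0, -263.0], [673.0, -248.0], [655.0, -9.0]]
```

apply_moves(
  commands=[
    [100,0.02,0.02,-0.6,0],
    [100,0,0,-0.7,0],
    [100,0,0,-0.6,0],
    [100,0,0,0,0],
    [0,0,0,0,0],
    [0,0,0,0,0],
    [0,0,0,0,0],
    [0,0,0,0,0],
    [0,0,0,0,0],
    [0,0,0,0,0],
    [0,0,0,0,0],
    [0,0,0,0,0],
  ],
  newtons=25,
)

```text
clock: 10.75
position: [0.4443, -0.1423, 0.2238]
ee_rot: [3.139, 0.095, 0.0]
force: [0.3, -3.8, -1.0]
width: 0.232
gripper_force: 25.0
```

apply_moves(
  commands=[
    [0,-0.1,-0.005,0,0],
    [0,-0.15,-0.01,0,0],
    [0,-0.15,-0.01,0,0],
    [0,-0.13,-0.01,0,0],
    [0,-0.04,0,0,0],
    [0,0,0,0,0],
    [0,0,0,0,0],
    [0,0,0,0,0],
    [0,0,0,0,0],
  ],
)

```text
clock: 11.88
position: [0.4096, -0.1444, 0.2238]
ee_rot: [3.139, 0.095, -0.001]
force: [-0.8, -6.2, -1.5]
width: 0.234
gripper_force: 25.0
```

```bash
python3 t.py 5
python3 - <<'E'
from h import *
a=[cv2.resize(cv2.imread(f"pics/{n}5.png")[y:y+140,x:x+130],None,fx=3,fy=3,interpolation=cv2.INTER_CUBIC) for n,x,y in(("scene",225,160),("side",220,160))]
cv2.imwrite("pics/c5.png",np.hstack(a))
E
```

```text
scene 241 [ 563. -215.] [394. 216.] 89.1 [[452.0, -410.0], [668.0, -414.0], [674.0, -20.0], [458.0, -17.0]]
side 208 [ 565. -136.] [204. 236.] 3.8 [[455.0, -26.0], [471.0, -261.0], [675.0, -247.0], [659.0, -12.0]]
```

View pics/c5.png

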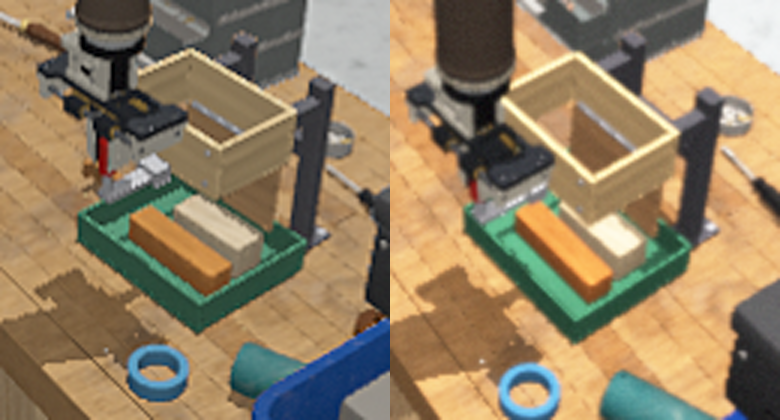

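The crops show the floor hanging open and both blanks lying flat in the tray: dark at (180,250) and pale at (220,230). Releasing the knob and returning to the handle.

apply_moves(
  commands=[
    [100,0,0,0,0],
    [100,0,0,0,0],
    [100,0,0,0,0],
    [100,0,0,0,0],
    [100,0,0,0,0],
    [100,0,0,0.5,0],
    [100,0,0,0.75,0],
    [100,0,0,0.7,0],
    [100,0,0,0,0],
  ],
)

```text
clock: 13.1
position: [0.4116, -0.1441, 0.3434]
ee_rot: [3.14, 0.096, 0.009]
force: [0.4, -0.3, -0.7]
width: 0.998
gripper_force: 0.0
```

apply_moves(
  commands=[
    [100,0.1,0.34,0,0.35],
    [100,0.2,0.34,0,0.35],
    [100,0.3,0.34,0,0.35],
    [100,0.3,0.34,0,0.35],
    [100,0.3,0.34,0,0.35],
    [100,0.3,0.34,0,0.35],
    [100,0.3,0.34,0,0.35],
    [100,0.3,0.34,0,0.35],
    [100,0.32,0.36,0,0.35],
    [100,0,0,0,0],
    [100,0,0,0,0],
  ],
)

```text
clock: 14.48
position: [0.5547, 0.0404, 0.3399]
ee_rot: [-2.151, -2.29, 0.002]
force: [0.1, -0.5, 0.0]
width: 1.001
gripper_force: 0.0
```

Run:
```python
from h import *
im,dep,c=grab("wrist","w6.png"); P=pts(c,dep); hsv=cv2.cvtColor(im,cv2.COLOR_RGB2HSV)
k=(P[...,2]>.040)&(P[...,2]<.056)&(P[...,1]>-.03)&(P[...,1]<.10)&(P[...,0]>.5)&(P[...,0]<.62)&(cv2.inRange(hsv,(3,80,40),(22,255,255))>0)
Q=P[k]; print(len(Q))
for y in np.arange(-.02,.10,.01):
    q=Q[abs(Q[:,1]-y)<.004]
    if len(q)>4: print(round(y,2),np.percentile(q[:,0],[2,50,98]).round(4))
```

```text
582
-0.01 [0.5515 0.5569 0.5639]
0.0 [0.5509 0.558  0.5651]
0.01 [0.5486 0.5572 0.5645]
0.02 [0.5481 0.5553 0.5639]
0.03 [0.5475 0.5553 0.5631]
0.04 [0.5469 0.5554 0.5624]
0.05 [0.5463 0.5547 0.5618]
0.06 [0.5457 0.5541 0.5612]
0.07 [0.5369 0.5528 0.5676]
0.08 [0.5381 0.5548 0.5667]
```

Handle is right beneath (x = 0.555). Down and grip.

apply_moves(
  commands=[
    [100,0,0,-0.5,0],
    [100,0,0,-0.9,0],
    [100,0,0,-0.9,0],
    [100,0,0,-0.9,0],
    [100,0,0,-0.9,0],
    [100,0,0,-0.7,0],
    [100,0,0,-0.54,0],
    [100,0,0,0,0],
    [0,0,0,0,0],
    [0,0,0,0,0],
    [0,0,0,0,0],
    [0,0,0,0,0],
  ],
  newtons=40,
)

```text
clock: 16.02
position: [0.5556, 0.0413, 0.0209]
ee_rot: [2.147, 2.293, 0.001]
force: [0.6, -1.1, 0.6]
width: 0.615
gripper_force: 0.0
```

apply_moves(
  commands=[
    [0,0,0,0,0],
    [0,0,0,0,0],
    [0,0,0,0,0],
    [0,0,0,0,0],
    [0,0,0,0,0],
    [0,0,0,0,0],
  ],
)

```text
clock: 16.77
position: [0.5551, 0.0412, 0.0203]
ee_rot: [-2.148, -2.293, 0.0]
force: [-1.6, 0.5, 0.4]
width: 0.169
gripper_force: 40.0
```

apply_moves(
  commands=[
    [0,0,0.1,0,0],
    [0,0,0.25,0,0],
    [0,-0.02,0.4,0,0],
    [0,-0.02,0.5,0,0],
    [0,-0.02,0.5,0,0],
    [0,-0.02,0.5,0,0],
    [0,-0.02,0.5,0,0],
    [0,-0.02,0.5,0,0],
    [0,0,0.5,0,0],
    [0,0,0.4,0,0],
    [0,0,0.25,0,0],
    [0,0,0.1,0,0],
  ],
)

```text
clock: 18.27
position: [0.548, 0.3109, 0.0203]
ee_rot: [2.147, 2.292, -0.002]
force: [-0.4, -8.4, 3.1]
width: 0.172
gripper_force: 40.0
```

apply_moves(
  commands=[
    [0,0,0,0,0],
    [100,0,0,0,0],
    [100,0,0,0,0],
    [100,0,0,0,0],
    [100,0,0,0,0],
    [100,0,0,0,0],
    [100,0,0,0.5,0],
    [100,0,0,0.8,0],
    [100,0,0,0.8,0],
    [100,0,0,0.8,0],
    [100,0,0,0.5,0],
    [100,0,0,0,0],
  ],
)

```text
clock: 19.77
position: [0.5494, 0.3117, 0.2272]
ee_rot: [2.147, 2.292, 0.008]
force: [0.6, -0.1, -0.8]
width: 0.999
gripper_force: 0.0
```

```bash
python3 t.py 7
python3 - <<'E'
import cv2
cv2.imwrite("pics/c7.png",cv2.resize(cv2.imread("pics/side7.png")[120:310,130:350],None,fx=3,fy=3,interpolation=cv2.INTER_CUBIC))
E
```

```text
scene 179 [548. -76.] [676. 204.] 89.9 [[445.0, -413.0], [650.0, -414.0], [651.0, 262.0], [447.0, 262.0]]
side 135 [556. 135.] [200. 242.] 3.5 [[448.0, 250.0], [463.0, 9.0], [663.0, 21.0], [648.0, 262.0]]
```

View pics/c7.png

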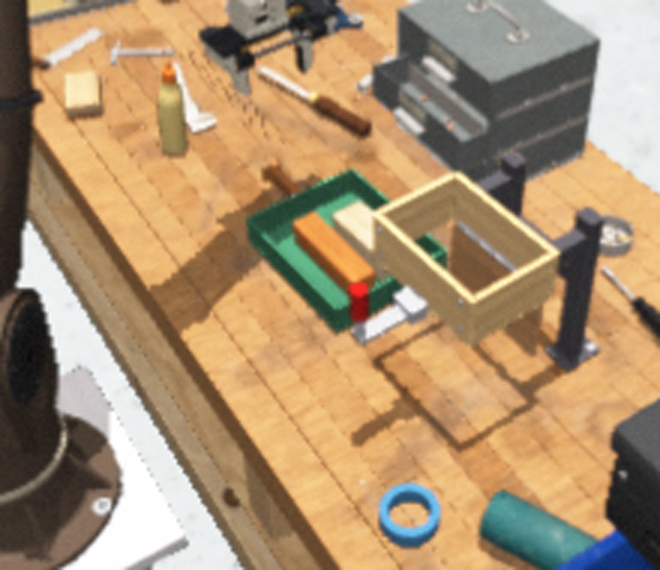

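The crop shows the tray flat and clear of the bin by about 45 mm, with both blanks in it (dark at (333,250), pale at (360,225)). The bystanders in view are where they were, and the gripper is clear.

```bash
python3 -c "
from cell import arm; print(arm.sign_off())"
```

```text
the job is handed in; nothing more can be done
None
```

The job is handed in: both blanks dropped into the tray, which now stands flat on the bench to the left, about 45 mm clear of the bin, after roughly 20 s of the 72 s allowed and with nothing else seen to be disturbed.

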